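# Flip down the kickstand of the patient screen and hold the screen upright

### The arm

A 6-joint arm with a two-finger parallel gripper is mounted at the origin on a cart in front of the work surface, level with it; the furniture and walls round the work are solid. World frame = base frame: x ahead of the robot, y to its left, z up, the work surface at z = 0. Lengths are in mm, angles in degrees, forces in N, time in s.
With the tool pointing down it reaches from about 300 to 850 mm from the base axis. Payload 4.2 kg.
Tool frame: the origin (TCP) lies between the finger pads; the fingertips stand ahead of it and the grasp point (between the pads) lies 8 mm behind it (env.tip_reach is the x of the fingertips in the tool frame, in mm); x points along the fingers, y is the direction in which the jaws open and shut, and the axes are right-handed (so a half turn about x gives the same grasp; the last joint's range is limited). The gripper opens to 91 mm and grips with 3 to 60 N. Pads are 32 mm wide; open, the fingers measure 118 mm over their backs; the gripper's body (76 mm by 178 mm) begins 60 mm behind the grasp point.
Start: joints at [-68.182, 18.312, 89.639, -0, 72.044, -1.146], TCP at [224.343, -529.445, 224.976] pointing down, gripper open.
Joint ranges: [-177.97, 177.97], [-48.28, 115.42], [12.27, 149.76], [-77.06, 257.06], [2.81, 150.46], [-146.56, 146.56]. Speed limits (degrees/s): [147.25, 147.25, 180, 180, 180, 180].

### API

Orientations are given as [roll, pitch, yaw] about the fixed x, y, z axes, in that order (R = Rz(yaw) Ry(pitch) Rx(roll)).
In Python, from workcell import env, cams gives the robot as it stands.
- The arm moves only by the tool arm_command, never from a script. Its argument "deltas" is a list of rows, each a list of 3 entries, a list of its own where there are three numbers: the opening, from 0 (shut) to 1 (fully open), then the shift along the world's x, y, z in mm, then the turn about the world's z in rad. A call has 1 to 20 rows; each row is the pose to reach, as a shift and turn from the pose commanded when the call began; what a row does not reach only later rows make up. A row lasts 1/10 s, in which the tool goes at most 50 mm and 8.59 degrees, less where a joint would pass 70% of its speed; a pose out of reach is approached as far as the arm can. A call with a gripper value outside its range is refused whole. The fingers move at their own pace and stop on an object; "grip_force" is the grip in N (left out, the last holds). Time passes only in rows, so rows that repeat a pose let the fingers close. It gives the time, the measured TCP pose, the force and the opening at its end, in the units of the state.
- env.state(): the state, without advancing time (a new reading comes with each control period).
- cams.grab_frame(name): name is "scene" or "top" or "wrist"; returns a dict with "img" (420x560x3 uint8, red, green, blue), "K" (3x3 intrinsics, pixels), "rvec" (rotation vector, rad) and "tvec" (3), from world to camera coordinates, as OpenCV has them. Camera axes: x right, y down, z forward; pixel columns grow to the right and rows downward; lengths in mm; the calibration is good to about 2 mm. A picture is of the moment at which its call begins. There is no depth.
- env.job_done(): hands the job in, once; it reports no verdict.
Trained networks look in a picture, given as the dict that the camera call returned (one of the last four; its "shot" number tells which), for a name from the list of things; names that differ only in an ending like _2 or _b are one class to them, and where a whole thing is asked for, a point or a joint stands for the part that bears it (a point fixed in the world has none). Each returns a list of dicts, best first, with "conf" (0 to 1); they miss things now and then, are a little off and sometimes report something else, mostly with a low value. They report only what shows in the picture. A call takes as long as a camera call.
- cams.silhouettes(picture, name): "region" (420x560 bool, what is visible of it) and "centre" ([column, row] in pixels, amid what is visible of it).
The state is a dict: "time_s": time; "qpos": joint angles; "qvel": joint speeds; "effort": joint torques, N m; "ee_pos": TCP position; "ee_rot": TCP orientation; "force": force on the tool from outside, world axes, zero at the start; "torque": the same for the moment, N m; "gripper_width": finger opening in mm.
Only numpy, scipy, OpenCV 4.12 (cv2) and the standard library are available. Lean on these libraries where they do the work, as an engineer would, in place of code of your own. Each camera call takes 0.05 s, during which the arm holds its last target.

### The job

The small patient screen on the desk has been folded: it leans towards you with its kickstand leg up. Swing the leg by its orange peg over its sprung centre and fully down while the screen still leans, then take the screen by its top handle and bring it upright without letting it tip over towards the window. Finish holding it upright by the handle (do not let go, a colleague will pin the leg), and leave the pen pot, the dropper bottle and the teal box beside it undisturbed.

Things in the scene. Friction and masses are not known exactly. Their poses are not given: they have to be found in the camera images.
- stand: grey steel foot of the screen, fixed to the desk, 190 x 235 x 12 mm; origin on the desk right under the screen's hinge. Its x axis points from the clerk's side (robot) to the window, y to the left, z up. The screen's hinge runs along its y, 35 mm above the desk
- screen (a joint): lean of the screen (0.7 kg white panel, 170 mm wide, 14 mm thick, from 12 to 190 mm above its hinge, plus the handle) about its hinge: 0 = exactly upright, positive = leaning towards the stand's -x (the robot), where a stop holds it at 0.32 rad; negative = tipped over towards the window, -0.35 at most. A hinge spring always pulls it towards the robot's side: about 2.5 N at the handle when upright, and it flops back if let go
- handle: carrying handle on top of the screen: black rubber sleeve 84 mm long and 16 mm thick along the stand's y, free to turn on its steel bar; origin at its middle, 222 mm above the screen's hinge when upright. The panel's top edge is 32 mm below it. It moves with the screen
- leg (a joint): kickstand leg: steel bar 112 mm long on a pivot at the screen's right-hand (-y) edge. 0 = folded, pointing up along the panel; it swings out towards the robot (stand's -x) and then down, to 2.6 rad = fully down. A tension spring makes it snap: let go below about 0.9 rad it swings back to 0, beyond 1.3 it drives on by itself to 2.6. It takes about 2 N at the peg
- leg_peg (a point): middle of the orange peg that sticks out sideways (stand's -y) from the leg, 13 mm thick, 52 mm long, 88 mm from the leg's pivot; only air round it on the other sides. Between its middle and the leg's bar are 32 mm
- leg_pivot (a point): point on the leg's pivot axis (along the stand's y), at the same y as leg_peg: the peg circles round this point. It is fixed to the screen
- pens: black square pen pot with pens, 84 x 84 mm, walls 103 mm and pens 152 mm tall, origin under its centre; leave alone
- lancet_box: small gilt-edged teal box, 66 x 70 x 46 mm, origin under its centre; leave alone
- drops: small white dropper bottle, 26 mm across, 62 mm tall, origin under its centre; leave alone

How it is judged:
By the outcome, as a careful person would: the job done as asked, in the order asked, and still so for the second after the job is handed in, while the arm keeps its last pose, push and grip.
It also fails if it takes over 48 s, if anything falls off the work surface, if the arm or the gripper's body presses on something with over 40 N, if the wrist force passes 120 N, or if a joint passes its speed limit or range.

## Working session

There is one attempt and no reset: what is moved stays moved. The work goes in short steps, Python scripts to look and compute and a tool call to move; the robot and the scene stay as the last step left them, time stands still between calls to the robot, and variables do not carry over. Pictures are saved under pics/ and viewed, and the job is handed in when it is done.

Besides the shell and the picture viewer there is one more tool, called after ">>>" as name(argument=value, ...), one argument or row to a line, values as JSON. arm_command: Moves the arm, as the interface text tells. Its arguments: {"type":"object","properties":{"deltas":{"type":"array","items":{"type":"array"}},"grip_force":{"type":"number"}},"required":["deltas"]}

```bash
ls; mkdir -p pics; python3 - <<'E'
from workcell import env, cams
import cv2
print(env.state(), env.tip_reach)
for n in ["scene","top","wrist"]:
    p=cams.grab_frame(n); cv2.imwrite(f"pics/{n}0.png",p["img"][:,:,::-1])
    print(n,p["K"].tolist(),p["rvec"],p["tvec"])
    for o in ["stand","screen","handle","leg","leg_peg","pens","lancet_box","drops"]:
        r=cams.silhouettes(p,o)
        print(o,[(round(d["conf"],2),[round(float(c),1) for c in d["centre"]],int(d["region"].sum())) for d in r[:3]])
E
```

```text
pics
{'time_s': 0.0, 'qpos': array([-6.81827554e+01,  1.83502367e+01,  8.97066884e+01, -1.85885054e-04,
        7.20443928e+01, -1.14482013e+00]), 'qvel': array([-0.03575492, -0.01922996,  0.02657428,  0.02459858, -0.07676923,
       -0.04551176]), 'effort': array([-6.98925269e-04, -4.12473428e+01, -2.31974888e+01,  7.26771285e-02,
        4.57122631e-02, -1.24965786e-04]), 'ee_pos': array([ 224.14603517, -528.97565031,  224.13243902]), 'ee_rot': array([-91.04487845,  89.89868196, 111.91724372]), 'force': array([ 0.25092613, -1.13293845, -0.08336234]), 'torque': array([0.01994787, 0.04234547, 0.02394069]), 'gripper_width': 91.18340479248026} 11.0
scene [[485.86452373166725, 0.0, 281.8159324975775], [0.0, 485.86452373166725, 213.62335548267208], [0.0, 0.0, 1.0]] [ 2.42921432 -1.02558409  0.28794159] [-398.77534629  465.74051514  838.17293441]
stand [(0.71, [330.7, 315.7], 10992)]
screen [(0.87, [329.3, 301.5], 2360)]
handle [(0.5, [328.9, 298.6], 2209)]
leg [(0.72, [350.0, 344.5], 554)]
leg_peg [(0.64, [352.6, 344.4], 524)]
pens [(0.95, [274.3, 237.3], 2557)]
lancet_box [(0.92, [241.0
[... 292 characters left out ...]
 215.5], 3425)]
screen [(0.93, [365.0, 218.4], 3179)]
handle [(0.81, [356.0, 231.3], 446), (0.56, [416.8, 245.6], 391)]
leg [(0.78, [417.7, 248.7], 378)]
leg_peg [(0.89, [419.5, 250.0], 469), (0.62, [399.0, 159.3], 146), (0.43, [369.5, 220.2], 3351)]
pens [(0.78, [275.1, 196.2], 1689), (0.71, [398.6, 160.5], 131)]
lancet_box [(0.56, [301.5, 265.8], 1013), (0.41, [415.7, 249.5], 473)]
drops [(0.57, [397.8, 156.4], 155)]
wrist [[326.43484412651634, 0.0, 282.52319653119395], [0.0, 326.43484412651634, 208.60606929827526], [0.0, 0.0, 1.0]] [-2.43947019  1.61408428  0.20298994] [-575.1616698   -27.49216473  389.55234375]
stand []
screen []
handle []
leg []
leg_peg []
pens []
lancet_box []
drops []
```

View pics/scene0.png

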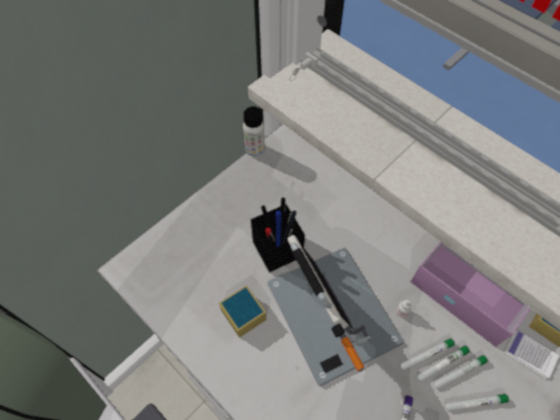

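View pics/top0.png

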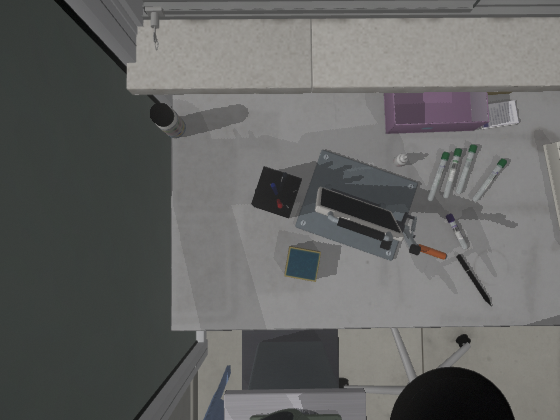

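```bash
python3 - <<'E'
import cv2
for n,(x0,x1,y0,y1) in {"scene":(220,430,200,390),"top":(220,440,120,290)}.items():
    im=cv2.imread(f"pics/{n}0.png")[y0:y1,x0:x1]; k=780/max(im.shape[1],im.shape[0]*780/590)
    im=cv2.resize(im,None,fx=k,fy=k,interpolation=cv2.INTER_CUBIC)
    print(n,k); cv2.imwrite(f"pics/{n}0z.png",im)
E
```

```text
scene 3.105263157894737
top 3.4705882352941173
```

View pics/scene0z.png

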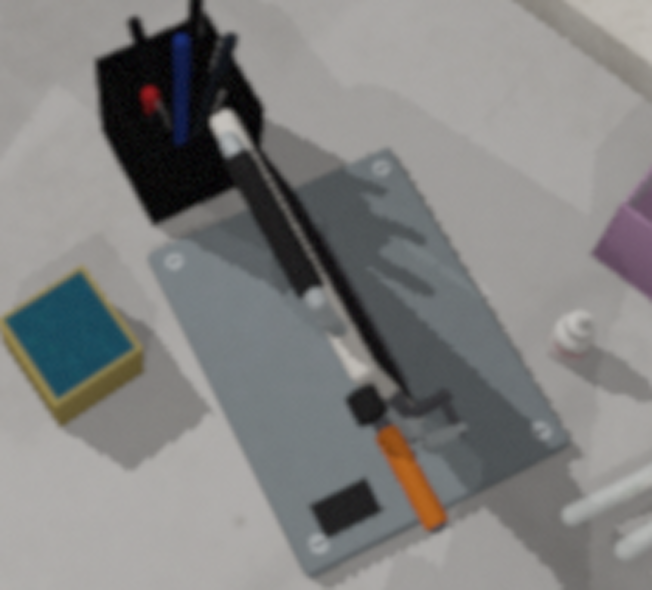

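View pics/top0z.png

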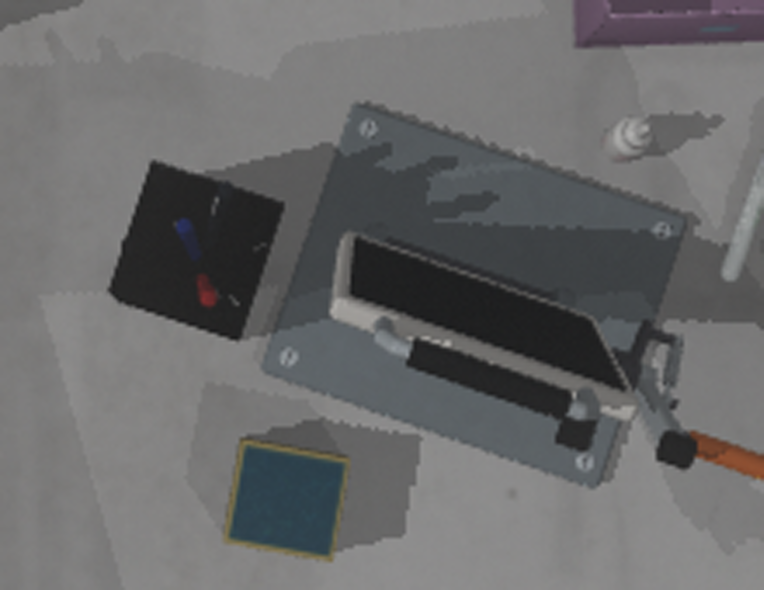

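```bash
cat > h.py <<'E'
import numpy as np, cv2
def P(p): return p["K"]@np.c_[cv2.Rodrigues(np.array(p["rvec"]))[0],np.array(p["tvec"])]
def ray(p,uv):
    R=cv2.Rodrigues(np.array(p["rvec"]))[0]; d=R.T@np.linalg.inv(p["K"])@np.r_[uv,1]; return -R.T@np.array(p["tvec"]),d
def atz(p,uv,z):
    c,d=ray(p,uv); return c+d*(z-c[2])/d[2]
def tri(a,ua,b,ub):
    X=cv2.triangulatePoints(P(a),P(b),np.array(ua,float).reshape(2,1),np.array(ub,float).reshape(2,1)); X=(X[:3]/X[3])[:,0]
    e=[np.linalg.norm(proj(q,X)-u) for q,u in((a,ua),(b,ub))]; return X,np.round(e,1)
def proj(p,X):
    x=P(p)@np.r_[X,1]; return x[:2]/x[2]
def orange(p):
    h=cv2.cvtColor(p["img"],cv2.COLOR_RGB2HSV); m=((h[...,0]>5)&(h[...,0]<18)&(h[...,1]>170)&(h[...,2]>80)).astype(np.uint8)
    n,l,s,c=cv2.connectedComponentsWithStats(m); 
    if n<2: return None
    i=1+np.argmax(s[1:,4]); ys,xs=np.where(l==i); pts=np.c_[xs,ys].astype(float); mu=pts.mean(0)
    u=np.linalg.svd(pts-mu,full_matrices=False)[2][0]; t=(pts-mu)@u
    if u[0]<0:u=-u;t=-t
    return mu, mu+u*t.min(), mu+u*t.max(), len(xs)
E
python3 - <<'E'
from workcell import env,cams
from h import *
np.set_printoptions(precision=1,suppress=True)
S=cams.grab_frame("scene");T=cams.grab_frame("top")
z=lambda u,v:(220+u/3.4706,120+v/3.4706)
zs=lambda u,v:(220+u/3.1053,200+v/3.1053)
C=[atz(T,z(*q),12) for q in [(358,103),(690,217),(600,487),(262,370)]]
print("top corners",C)
C2=[atz(S,zs(*q),12) for q in [(388,152),(570,440),(312,572),(150,254)]]
print("scene corners",C2)
for a,b in zip(C,C[1:]+C[:1]): print(np.linalg.norm(a-b))
print("center",np.mean(C,0),np.mean(C2,0))
ot,os=orange(T),orange(S); print(ot,os)
for i in range(3): print("peg",tri(S,os[i],T,ot[i]))
# handle sleeve ends: top and scene
print("hL",tri(S,zs(243,162),T,z(412,352)),"hR",tri(S,zs(310,290),T,z(568,400)))
print("knob",tri(S,zs(366,405),T,z(676,448)))
for n,zz in (("pens",0),):
    print("pens",[atz(T,z(*q),103) for q in [(152,162),(284,205),(240,340),(110,293)]])
print("box",[atz(T,z(*q),46) for q in [(241,440),(347,458),(331,558),(228,541)]])
print("drops",atz(T,z(630,135),50))
E
```

```text
top corners [array([700.1, -72. ,  12. ]), array([ 621.9, -290.3,   12. ]), array([ 445.4, -225.9,   12. ]), array([524.2,  -6.1,  12. ])]
scene corners [array([693.8, -73.9,  12. ]), array([ 619.2, -288.2,   12. ]), array([ 445.3, -224.7,   12. ]), array([523. ,  -8.6,  12. ])]
231.84133175796714
187.92591473967119
233.51237982838649
187.8156535546436
center [ 572.9 -148.6   12. ] [ 570.3 -148.9   12. ]
None (array([352. , 353.3]), array([343.7, 338.1]), array([360.1, 368.1]), 228)Traceback (most recent call last):
  File "<stdin>", line 14, in <module>
TypeError: 'NoneType' object is not subscriptable
```

```bash
sed -i 's/h\[...,0\]>5)&(h\[...,0\]<18)&(h\[...,1\]>170)&(h\[...,2\]>80/h[...,0]>3)\&(h[...,0]<18)\&(h[...,1]>140)\&(h[...,2]>60/' h.py
python3 - <<'E'
from workcell import env,cams
from h import *
np.set_printoptions(precision=1,suppress=True)
S=cams.grab_frame("scene");T=cams.grab_frame("top")
z=lambda u,v:(220+u/3.4706,120+v/3.4706)
zs=lambda u,v:(220+u/3.1053,200+v/3.1053)
ot,os=orange(T),orange(S); print(ot,os)
for i in range(3): print("peg",tri(S,os[i],T,ot[i]))
print("hL",tri(S,zs(243,162),T,z(412,352)),"hR",tri(S,zs(310,290),T,z(568,400)))
print("knob",tri(S,zs(366,405),T,z(676,448)))
print("pens",[atz(T,z(*q),103) for q in [(152,162),(284,205),(240,340),(110,293)]])
print("box",[atz(T,z(*q),46) for q in [(241,440),(347,458),(331,558),(228,541)]])
print("drops",atz(T,z(630,135),50))
th=np.deg2rad(-20); R=np.array([[np.cos(th),-np.sin(th),0],[np.sin(th),np.cos(th),0],[0,0,1]])
for nm,X in [("peg",tri(S,os[0],T,ot[0])[0]),("hL",tri(S,zs(243,162),T,z(412,352))[0]),("hR",tri(S,zs(310,290),T,z(568,400))[0])]:
    print(nm,"in stand(center plate)",R.T@(X-np.array([571.6,-148.7,0])))
for d in(T,S): 
  im=cv2.resize(d["img"][220:270,380:470] if d is T else d["img"][310:390,310:390],None,fx=6,fy=6,interpolation=cv2.INTER_CUBIC); cv2.imwrite("pics/peg%s.png"%("T" if d is T else "S"),im[:,:,::-1])
E
```

```text
(array([432.7, 252.1]), array([418.4, 246.7]), array([444.8, 256.6]), 143) (array([351.9, 353.2]), array([343.5, 337.7]), array([360.2, 368.4]), 258)
peg (array([ 471.5, -246.1,  220.2]), array([0.8, 0.8]))
peg (array([ 481.5, -221.2,  217.3]), array([0.8, 0.8]))
peg (array([ 463.4, -269.1,  217. ]), array([0.5, 0.5]))
hL (array([530.1, -76.2, 238.6]), array([0.4, 0.5])) hR (array([ 502.3, -152.3,  242.4]), array([1.3, 1.4]))
knob (array([ 478.3, -209.5,  235.3]), array([0.5, 0.5]))
pens [array([648.5,  61.2, 103. ]), array([621.7, -17.8, 103. ]), array([541. ,   9.6, 103. ]), array([569.9,  86.9, 103. ])]
box [array([479.8,   8.7,  46. ]), array([467.7, -58. ,  46. ]), array([405.3, -46.9,  46. ]), array([416.7,  17.6,  46. ])]
drops [ 670.7 -241.7   50. ]
peg in stand(center plate) [ -60.7 -125.7  220.2]
hL in stand(center plate) [-63.8  53.9 238.6]
hR in stand(center plate) [-63.9 -27.1 242.4]
```

View pics/pegT.png

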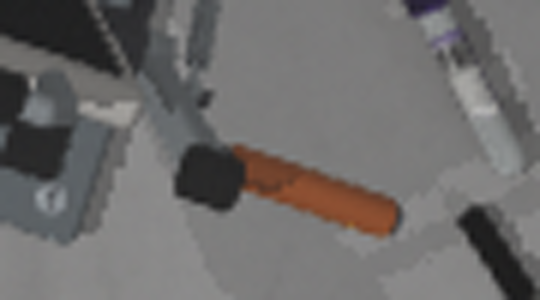

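View pics/pegS.png

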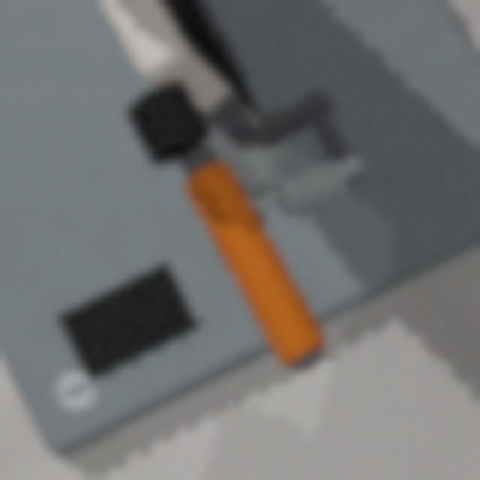

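```bash
cat >> h.py <<'E'
np.set_printoptions(precision=1,suppress=True)
from scipy.spatial.transform import Rotation as Ro
YAW=np.deg2rad(-20.3); EX=np.array([np.cos(YAW),np.sin(YAW),0]); EY=np.array([-np.sin(YAW),np.cos(YAW),0]); EZ=np.array([0,0,1.])
E
python3 - <<'E'
from workcell import env
from h import *
s=env.state(); R=Ro.from_euler('xyz',s["ee_rot"],degrees=True).as_matrix(); print(R, s["time_s"],s["ee_pos"])
y=R[:,1]; a=np.arctan2(y[1],y[0]); d=(YAW-a+np.pi/2)%np.pi-np.pi/2; print("jaw ang",np.rad2deg(a),"turn rad",d)
peg=np.array([472.5,-245.5,217.5])
g=peg-18*EY-8*EZ; print("TCP target",g,"shift",g-s["ee_pos"])
E
```

```text
[[ 0.   0.4 -0.9]
 [-0.  -0.9 -0.4]
 [-1.   0.   0. ]] 1.55 [ 224.3 -529.5  225. ]
jaw ang -67.03974529838078 turn rad 0.8157624470002842
TCP target [ 466.3 -262.4  209.5] shift [241.9 267.1 -15.5]
```

>>> arm_command(
  deltas=[
    [0.7,[25,25,70],0.1],
    [0.7,[60,60,90],0.25],
    [0.7,[95,100,90],0.4],
    [0.7,[130,140,90],0.55],
    [0.7,[165,180,90],0.7],
    [0.7,[200,220,90],0.816],
    [0.7,[230,250,90],0.816],
    [0.7,[242,267,80],0.816],
    [0.7,[242,267,80],0.816],
    [0.7,[242,267,80],0.816],
  ],
)

```text
time_s: 2.55
ee_pos: [466.6, -261.7, 304.7]
ee_rot: [-57.7, 89.9, -167.9]
force: [0.2, 0.2, -0.5]
gripper_width: 63.8
```

```bash
python3 - <<'E'
from workcell import env,cams
from h import *
s=env.state(); print(s["time_s"],s["ee_pos"],s["qpos"],s["force"])
R=Ro.from_euler('xyz',s["ee_rot"],degrees=True).as_matrix(); print(R)
for n in("wrist","scene"):
    p=cams.grab_frame(n); cv2.imwrite(f"pics/{n}1.png",p["img"][:,:,::-1])
    if n=="wrist":
        print("proj peg",proj(p,np.array([472.5,-245.5,217.5])),orange(p)); c,d=ray(p,orange(p)[0]); print(c,d, c+d*(217.5-c[2])/d[2])
        for i in (1,2): print(atz(p,orange(p)[i],217.5))
E
```

```text
2.55 [ 466.6 -261.7  304.7] [-30.5  12.4  86.5  -0.   81.2 -10.4] [ 0.2  0.2 -0.5]
[[-0.   0.9 -0.3]
 [-0.  -0.3 -0.9]
 [-1.  -0.   0. ]]
proj peg [281.5 195.9] (array([281.2, 194.3]), array([280.9, 161.9]), array([281.5, 228. ]), 977)
[ 491.7 -195.7  464.1] [-0.1 -0.2 -1. ] [ 472.7 -244.2  217.5]
[ 481.  -220.8  217.5]
[ 463.5 -269.9  217.5]
```

View pics/wrist1.png

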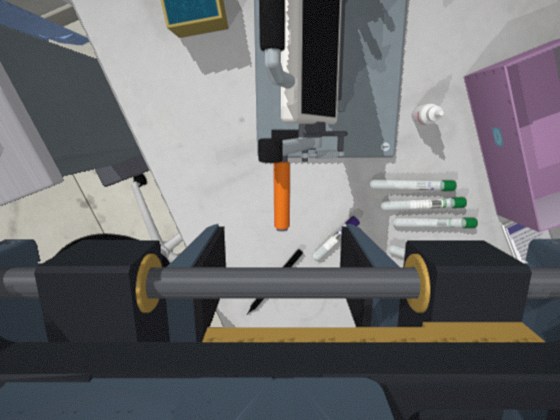

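View pics/scene1.png

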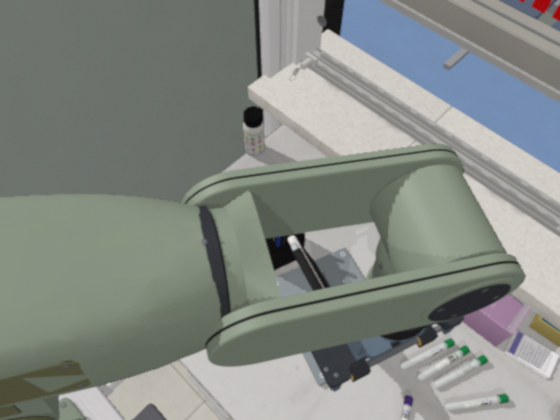

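>>> arm_command(
  deltas=[
    [0.7,[0,0,-40],0],
    [0.7,[0,0,-75],0],
    [0.7,[0,0,-95],0],
    [0.7,[0,0,-95],0],
    [0.0,[0,0,-95],0],
    [0.0,[0,0,-95],0],
    [0.0,[0,0,-95],0],
    [0.0,[0,0,-95],0],
    [0.0,[0,0,-95],0],
    [0.0,[0,0,-95],0],
  ],
  grip_force=20,
)

```text
time_s: 3.65
ee_pos: [466.5, -262.4, 210.2]
ee_rot: [77.7, 90.0, -32.5]
force: [-0.0, -0.5, -0.2]
gripper_width: 19.0
```

```bash
python3 - <<'E'
from workcell import env,cams
from h import *
s=env.state(); print(s["time_s"],s["ee_pos"],s["gripper_width"],s["force"])
# arc
for a in np.arange(0,1.81,0.1):
    d=-88*(np.sin(a+.32)-np.sin(.32))*EX+88*(np.cos(a+.32)-np.cos(.32))*EZ
    print(round(a,2),np.round(d))
p=cams.grab_frame("wrist"); cv2.imwrite(f"pics/wrist2.png",p["img"][:,:,::-1])
E
```

```text
3.65 [ 466.5 -262.4  210.2] 18.970071371630876 [-0.  -0.5 -0.2]
0.0 [0. 0. 0.]
0.1 [-8.  3. -3.]
0.2 [-15.   6.  -7.]
0.3 [-22.   8. -12.]
0.4 [-28.  11. -17.]
0.5 [-34.  13. -23.]
0.6 [-40.  15. -30.]
0.7 [-44.  16. -37.]
0.8 [-48.  18. -45.]
0.9 [-52.  19. -53.]
1.0 [-54.  20. -62.]
1.1 [-56.  21. -70.]
1.2 [-56.  21. -79.]
1.3 [-56.  21. -88.]
1.4 [-56.  21. -97.]
1.5 [ -54.   20. -105.]
1.6 [ -52.   19. -114.]
1.7 [ -48.   18. -122.]
1.8 [ -44.   16. -129.]
```

View pics/wrist2.png

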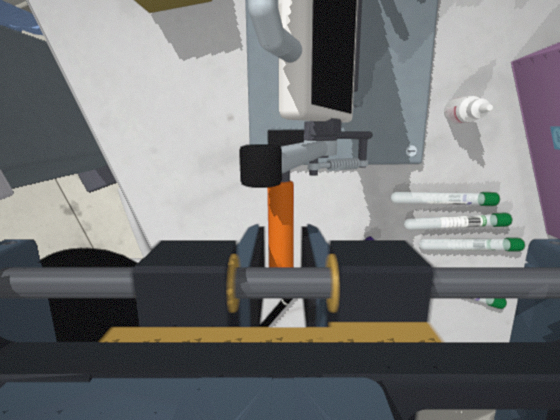

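Peg lies between the pads (col 281), with the jaws still closing. I'll let them finish.

>>> arm_command(
  deltas=[
    [0.0,[0,0,0],0],
    [0.0,[0,0,0],0],
    [0.0,[0,0,0],0],
  ],
)

```text
time_s: 4.0
ee_pos: [465.9, -262.2, 210.0]
ee_rot: [-91.1, 89.9, 158.7]
force: [-2.6, 1.2, 2.5]
gripper_width: 12.1
```

>>> arm_command(
  deltas=[
    [0,[-4,1.5,-1.5],0],
    [0,[-8,3,-3],0],
    [0,[-15,6,-7],0],
    [0,[-22,8,-12],0],
    [0,[-28,11,-17],0],
    [0,[-34,13,-23],0],
    [0,[-40,15,-30],0],
    [0,[-40,15,-30],0],
  ],
)

```text
time_s: 4.8
ee_pos: [425.2, -247.2, 178.6]
ee_rot: [-85.4, 89.9, 164.3]
force: [3.9, -2.8, -1.3]
gripper_width: 12.5
```

```bash
python3 - <<'E'
from workcell import env,cams
from h import *
s=env.state(); print(s["time_s"],s["ee_pos"],s["gripper_width"],s["force"],s["torque"])
p=cams.grab_frame("wrist"); cv2.imwrite(f"pics/wrist3.png",p["img"][:,:,::-1])
E
```

```text
4.8 [ 425.2 -247.2  178.6] 12.49566362758357 [ 3.9 -2.8 -1.3] [-0.6 -0.7  0. ]
```

View pics/wrist3.png

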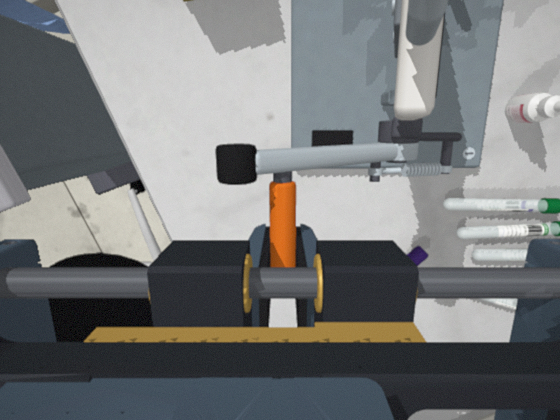

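The leg follows: peg is gripped at (283,215), and the leg bar is swung out with low force. Continue past the centre.

>>> arm_command(
  deltas=[
    [0,[-4,1,-7],0],
    [0,[-8,3,-15],0],
    [0,[-12,4,-23],0],
    [0,[-14,5,-32],0],
    [0,[-16,6,-40],0],
    [0,[-16,6,-49],0],
    [0,[-16,6,-58],0],
    [0,[-16,6,-67],0],
    [0,[-14,5,-75],0],
    [0,[-12,4,-84],0],
    [0,[-8,3,-92],0],
    [0,[-8,3,-92],0],
  ],
)

```text
time_s: 6.05
ee_pos: [415.9, -243.7, 85.6]
ee_rot: [-90.2, 89.6, 159.5]
force: [-5.6, -2.4, -1.5]
gripper_width: 12.1
```

```bash
python3 - <<'E'
from workcell import env,cams
from h import *
s=env.state(); print(s["time_s"],s["ee_pos"],s["gripper_width"],s["force"],s["torque"])
for n in("wrist","top"):
  p=cams.grab_frame(n); cv2.imwrite(f"pics/{n}4.png",p["img"][:,:,::-1])
E
```

```text
6.05 [ 415.9 -243.7   85.6] 12.099553957922806 [-5.6 -2.4 -1.5] [-0.7  0.9  0.1]
```

View pics/wrist4.png

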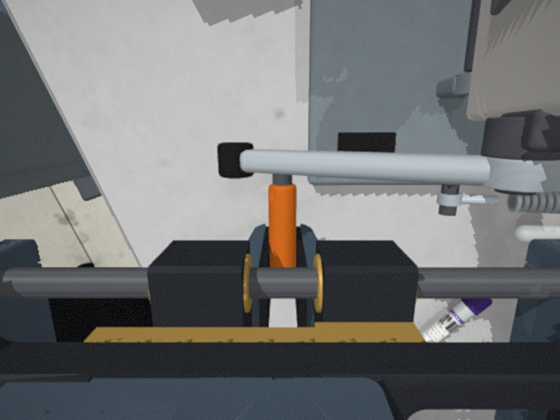

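View pics/top4.png

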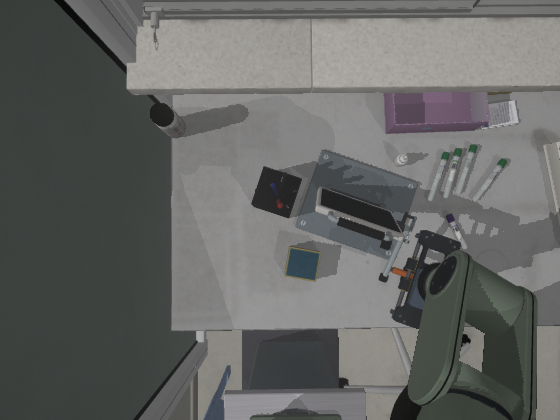

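>>> arm_command(
  deltas=[
    [0.5,[0,0,0],0],
    [1.0,[0,0,0],0],
    [1.0,[0,0,0],0],
    [1.0,[0,0,0],0],
    [1.0,[0,0,0],0],
    [1.0,[0,0,0],0],
    [1.0,[0,0,0],0],
    [1.0,[0,0,0],0],
  ],
)

```text
time_s: 6.95
ee_pos: [418.3, -244.4, 88.0]
ee_rot: [112.7, 90.0, 2.4]
force: [-0.1, 0.1, -0.6]
gripper_width: 73.4
```

```bash
python3 - <<'E'
from workcell import env,cams
from h import *
s=env.state(); print(s["time_s"],s["ee_pos"],s["gripper_width"],s["force"],s["torque"])
for n in("wrist","top"):
  p=cams.grab_frame(n); cv2.imwrite(f"pics/{n}5.png",p["img"][:,:,::-1])
  th=2.92; print(n,orange(p), "exp", [proj(p,np.array([472.5,-245.5,217.5])+o*EY-88*(np.sin(th)-np.sin(.32))*EX+88*(np.cos(th)-np.cos(.32))*EZ) for o in(26,-26)])
E
```

```text
6.95 [ 418.3 -244.4   88. ] 73.41118696975191 [-0.1  0.1 -0.6] [-0.  -0.1 -0. ]
wrist (array([376.8, 200.6]), array([375.6, 239.8]), array([377.9, 168.2]), 1307) exp [array([378.7, 170. ]), array([372.7, 249.6])]
top (array([404. , 243.9]), array([395.4, 241.5]), array([411.3, 246. ]), 68) exp [array([395.6, 241.2]), array([418. , 249.2])]
```

View pics/wrist5.png

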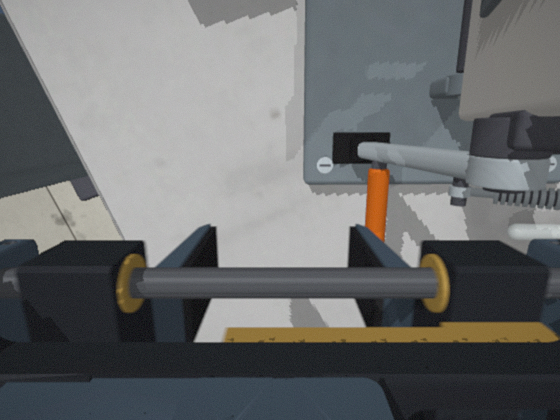

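>>> arm_command(
  deltas=[
    [1.0,[0,0,40],0],
    [1.0,[0,0,90],0],
    [1.0,[0,0,140],0],
    [1.0,[0,0,190],0],
    [0.8,[0,0,240],0],
    [0.7,[15,20,250],0],
    [0.7,[40,55,250],0],
    [0.7,[65,90,250],0],
    [0.7,[90,120,250],0],
    [0.7,[98,130,250],0],
    [0.7,[98,130,250],0],
    [0.7,[98,130,250],0],
  ],
)

```text
time_s: 8.25
ee_pos: [515.7, -115.1, 337.8]
ee_rot: [-34.7, 89.9, -145.0]
force: [-0.0, -1.1, 1.1]
gripper_width: 63.8
```

```bash
python3 - <<'E'
from workcell import env,cams
from h import *
s=env.state(); print(s["time_s"],s["ee_pos"],s["gripper_width"],s["force"],s["torque"])
for n in("wrist","top","scene"):
  p=cams.grab_frame(n); cv2.imwrite(f"pics/{n}6.png",p["img"][:,:,::-1])
  th=2.92; print(n,orange(p), "exp", [proj(p,np.array([472.5,-245.5,217.5])+o*EY-88*(np.sin(th)-np.sin(.32))*EX+88*(np.cos(th)-np.cos(.32))*EZ) for o in(26,-26)])
  r=cams.silhouettes(p,"handle"); print([(d["conf"],d["centre"],d["region"].sum()) for d in r[:2]], [proj(p,np.array([516.2,-114.3,244])+o*EY) for o in (42,-42)])
E
```

```text
8.25 [ 515.7 -115.1  337.8] 63.75485707347371 [-0.  -1.1  1.1] [ 0.  -0.1 -0. ]
wrist (array([289.,  57.]), array([289.,  57.]), array([289.,  57.]), 1) exp [array([290.9, 252.2]), array([290.6, 284.3])]
[(0.7, [279.1, 212.3], np.int64(2072))] [array([281.9, 161.5]), array([281.8, 262.4])]
top None exp [array([395.6, 241.2]), array([418. , 249.2])]
[(0.78, [345.7, 226.9], np.int64(169))] [array([338.6, 220.6]), array([383.8, 236.7])]
scene (array([343.3, 374.5]), array([336.7, 362.3]), array([350.9, 388.5]), 178) exp [array([337.5, 362.1]), array([351.5, 388.6])]
[(0.73, [311.2, 276.1], np.int64(410)), (0.44, [265.8, 264.9], np.int64(185))] [array([297.6, 250. ]), array([321.6, 293.6])]
```

View pics/wrist6.png

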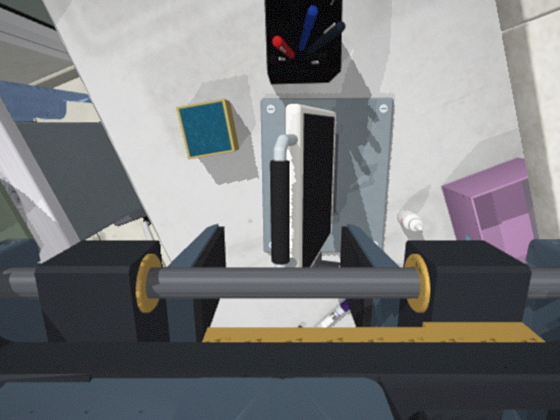

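View pics/top6.png

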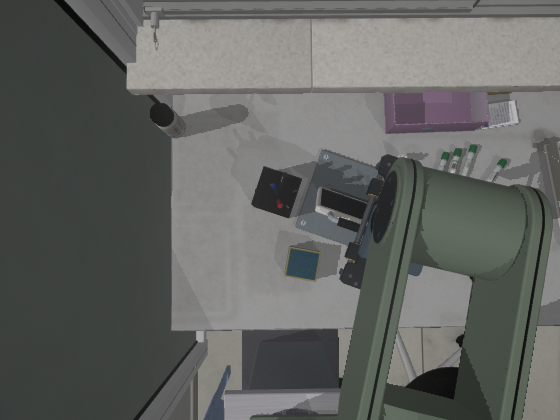

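>>> arm_command(
  deltas=[
    [0.7,[0,0,-40],0],
    [0.7,[0,0,-75],0],
    [0.7,[-1,0,-101],0],
    [0.7,[-1,0,-101],0],
    [0.0,[-1,0,-101],0],
    [0.0,[-1,0,-101],0],
    [0.0,[-1,0,-101],0],
    [0.0,[-1,0,-101],0],
    [0.0,[-1,0,-101],0],
    [0.0,[-1,0,-101],0],
    [0.0,[-1,0,-101],0],
    [0.0,[-1,0,-101],0],
    [0.0,[-1,0,-101],0],
    [0.0,[-1,0,-101],0],
  ],
  grip_force=35,
)

```text
time_s: 9.95
ee_pos: [515.0, -114.3, 237.1]
ee_rot: [-92.9, 90.0, 156.9]
force: [-4.1, 1.5, 3.2]
gripper_width: 15.2
```

```bash
python3 - <<'E'
from workcell import env,cams
from h import *
s=env.state(); print(s["time_s"],s["ee_pos"],s["gripper_width"],s["force"],s["torque"])
for n in("wrist",):
  p=cams.grab_frame(n); cv2.imwrite(f"pics/{n}7.png",p["img"][:,:,::-1])
for a in np.arange(.32,-.001,-.04):
    print(round(a,2),222*(np.sin(.32)-np.sin(a))*EX+222*(np.cos(a)-np.cos(.32))*EZ)
E
```

```text
9.95 [ 515.  -114.3  237.1] 15.221563959413691 [-4.1  1.5  3.2] [0.3 0.6 0.1]
0.32 [0. 0. 0.]
0.28 [ 8.  -2.9  2.6]
0.24 [16.  -5.9  4.9]
0.2 [24.1 -8.9  6.8]
0.16 [ 32.3 -12.    8.4]
0.12 [ 40.6 -15.    9.7]
0.08 [ 48.9 -18.1  10.6]
0.04 [ 57.2 -21.1  11.1]
0.0 [ 65.5 -24.2  11.3]
```

View pics/wrist7.png

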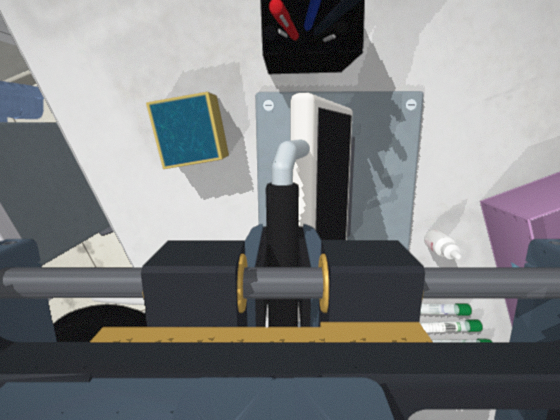

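The handle is gripped (black sleeve at col 283, width 15 mm). Now I'll raise the screen along its arc.

>>> arm_command(
  deltas=[
    [0,[4,-1.5,1.4],0],
    [0,[8,-3,2.6],0],
    [0,[12,-4.5,3.8],0],
    [0,[16,-6,4.9],0],
    [0,[20,-7.5,5.9],0],
    [0,[24,-9,6.8],0],
    [0,[28,-10.5,7.6],0],
    [0,[32,-12,8.4],0],
    [0,[36.5,-13.5,9.1],0],
    [0,[40.5,-15,9.7],0],
    [0,[45,-16.5,10.2],0],
    [0,[49,-18,10.6],0],
    [0,[53,-19.5,10.9],0],
    [0,[57,-21,11.1],0],
    [0,[60,-22,11.2],0],
    [0,[62.5,-23,11.3],0],
    [0,[64.5,-24,11.3],0],
    [0,[65.5,-24,11.3],0],
    [0,[65.5,-24,11.3],0],
    [0,[65.5,-24,11.3],0],
  ],
)

```text
time_s: 12.0
ee_pos: [580.8, -138.3, 248.2]
ee_rot: [-149.8, 90.0, 100.0]
force: [-1.8, 5.2, 2.8]
gripper_width: 15.2
```

```bash
python3 - <<'E'
from workcell import env,cams
from h import *
s=env.state(); print(s["time_s"],s["ee_pos"],s["gripper_width"],s["force"],s["torque"])
for n in("wrist","scene","top"):
  p=cams.grab_frame(n); cv2.imwrite(f"pics/{n}8.png",p["img"][:,:,::-1])
  print(n,orange(p))
E
```

```text
12.0 [ 580.8 -138.3  248.2] 15.187885474027363 [-1.8  5.2  2.8] [0.8 0.1 0.1]
wrist (array([ 91., 339.]), array([ 91., 339.]), array([ 91., 339.]), 1)
scene (array([347.9, 371.1]), array([340.6, 358.6]), array([355.8, 384.7]), 187)
top (array([409.5, 241.6]), array([398.7, 237.7]), array([421.1, 245.7]), 117)
```

View pics/wrist8.png

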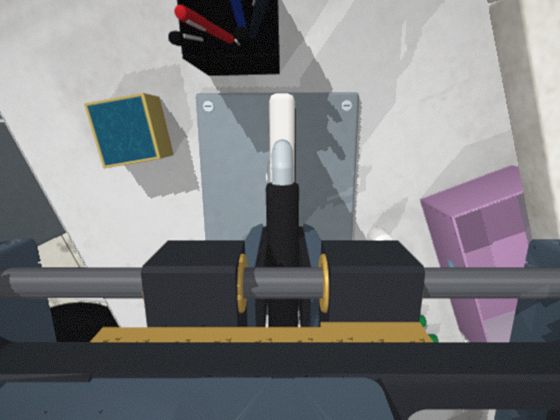

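View pics/scene8.png

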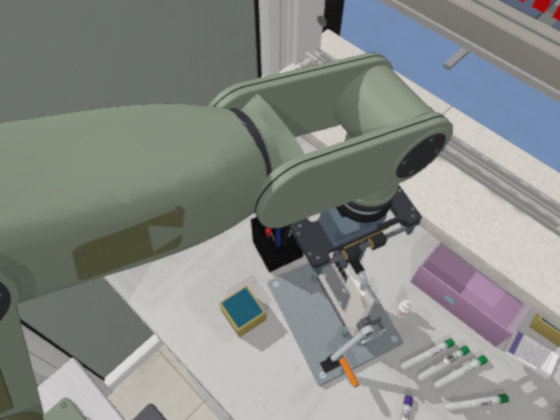

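View pics/top8.png

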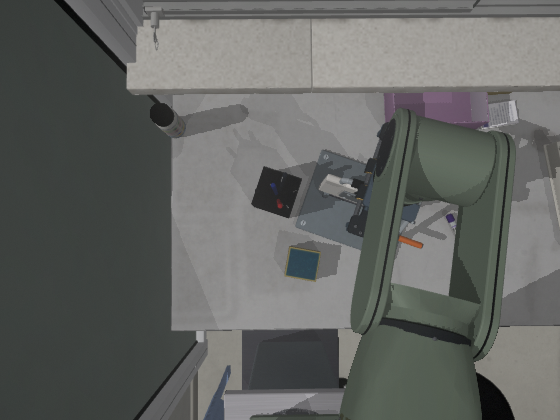

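```bash
python3 - <<'E'
from workcell import env,cams
from h import *
S=cams.grab_frame("scene");T=cams.grab_frame("top")
os_,ot=orange(S),orange(T)
for i in range(3): print(tri(S,os_[i],T,ot[i]))
H=np.array([515.2,-114.3,0])+69.8*EX+35*EZ; print("hinge",H)
peg=np.array([472.5,-245.5,217.5]); th=2.92
d=peg-H+(-88*(np.sin(th)-np.sin(.32)))*EX+88*(np.cos(th)-np.cos(.32))*EZ
x,y,z=d@EX,d@EY,d@EZ
for a in (.06,.03,0,-.03,-.06):
    b=.32-a; q=H+(x*np.cos(b)+z*np.sin(b))*EX+(-x*np.sin(b)+z*np.cos(b))*EZ+y*EY
    print(a,q,[proj(c,q+o*EY) for c in(S,T) for o in(26,-26)], "obs",os_[1:3],ot[1:3]) if a==.06 else print(a,q,[proj(c,q+o*EY) for c in(S,T) for o in(26,-26)])
s=env.state(); print(s["time_s"],s["ee_pos"],s["force"])
E
```

```text
(array([ 487.4, -249.7,   62.9]), array([0.6, 0.6]))
(array([ 495.6, -226.2,   62.9]), array([0.9, 0.9]))
(array([ 478.7, -274.7,   63.2]), array([0.3, 0.3]))
hinge [ 580.7 -138.5   35. ]
0.06 [ 485.3 -250.2   62.1] [array([340.8, 359. ]), array([355.1, 385.7]), array([398., 239.]), array([420.7, 247.1])] obs (array([340.6, 358.6]), array([355.8, 384.7])) (array([398.7, 237.7]), array([421.1, 245.8]))
0.03 [ 486.  -250.5   63.6] [array([341.3, 358.6]), array([355.6, 385.3]), array([398.3, 238.6]), array([421.1, 246.8])]
0 [ 486.9 -250.8   65.1] [array([341.8, 358.2]), array([356.1, 385. ]), array([398.6, 238.3]), array([421.4, 246.4])]
-0.03 [ 487.7 -251.1   66.5] [array([342.4, 357.7]), array([356.7, 384.6]), array([398.9, 237.9]), array([421.8, 246. ])]
-0.06 [ 488.6 -251.5   68. ] [array([342.9, 357.3]), array([357.3, 384.1]), array([399.2, 237.4]), array([422.1, 245.6])]
12.25 [ 580.7 -138.3  248.2] [-0.6  4.8  2.6]
```

>>> arm_command(
  deltas=[
    [0,[0,0,0],0],
    [0,[0,0,0],0],
    [0,[0,0,0],0],
    [0,[0,0,0],0],
    [0,[0,0,0],0],
  ],
)

```text
time_s: 12.75
ee_pos: [580.8, -138.3, 248.2]
ee_rot: [-135.6, 90.0, 114.1]
force: [-1.1, 5.2, 2.0]
gripper_width: 15.0
```

```bash
python3 - <<'E'
from workcell import env,cams
from h import *
p=cams.grab_frame("scene")
for o in ["pens","lancet_box","drops"]: print(o,[(d["conf"],d["centre"]) for d in cams.silhouettes(p,o)[:1]])
s=env.state(); print(s["time_s"],s["ee_pos"],s["gripper_width"],s["force"]); print(env.job_done())
E
```

```text
pens [(0.95, [272.9, 245.9])]
lancet_box [(0.85, [241.5, 308.8])]
drops [(0.78, [403.1, 308.2])]
12.95 [ 580.8 -138.3  248.2] 15.399026030939927 [-0.9  5.1  2.2]
the job is handed in; nothing more can be done
None
```

The leg is fully down and the screen is upright, with the gripper still holding it by the handle. I handed the job in at about 13 s. I gripped the orange peg and swung the leg past its centre while the screen still leaned. I let go at about 1.7 rad and it drove itself the rest of the way. I then took the handle and brought the screen up along its arc.

- **Leg:** with the screen still leaning, the peg was within about 1 px of its predicted fully-down position in the scene camera.
- **Screen:** the peg position fits a lean of 0 ± about 0.03 rad. The tool height and the 70 mm it moved along the arc agree with that. In the wrist view the panel stands straight under the handle.
- **Grip:** it is steady at 15 mm on the sleeve. A sideways force of about 5 N remained at the end, far below the limits.
- **Other objects:** the box and bottle show no movement; their centres shifted by less than 5 px. The pen pot's centre reads 9 px lower than at the start. I put that down to the arm now hiding part of it, since the pot looks unmoved in the top view.

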